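# Sort three look-alike turntable hubs by weight onto their spindles

## Task

Three turntable hubs that look alike stand on the pale ware board. Lift each one briefly to judge its weight, then put the solid hub (about 750 g) on the spindle with the red base, the filled one (about 420 g) on the yellow and the hollow one (about 180 g) on the blue, each slid fully down onto its black cushioned seat and let go. Feel for the sprung spindle gently, never press or drop hard on the stands, and leave the little vase where it stands.

Things in the scene. Friction and masses are not known exactly. Their poses are not given: they have to be found in the camera images.
- ware_board: Pale wooden board 110 x 290 x 16 mm fixed on the table, long side along its own y; origin at the centre of its underside, z up. Three upright hubs stand on it, one at each spot. The hubs are not tracked: each stands within 7 mm (along the board's x and its y) of its spot, so its true place must be felt or seen. Which hub is at which spot changes
- spot_1 (a point): Nominal place of one hub: centre of its underside, on the board's top, 95 mm to the -y side of the board's centre. Hubs look alike and are round: grey flange at the foot 64 mm across, 10 mm high; above it an aluminium barrel 44 mm across (grip here), 50 mm high over all, plus a dark cap 1.5 mm thick. Blind central bore from below 22 mm across, 32 mm deep, sharp-edged
- spot_2 (a point): The same for the middle hub, at the board's centre. Hub masses, each within 10 per cent: solid 0.75 kg, filled 0.42 kg, hollow 0.18 kg
- spot_3 (a point): The same for the hub 95 mm to the +y side of the board's centre
- rack: Plywood base 310 x 110 x 12 mm fixed on the table, its long side along its own x; origin at the centre of its underside, z up. The three spindle stands are fixed on it in a row along its x, 100 mm apart; which colour is where changes
- stand_red: Fixed stand for the solid hub: round red base 78 mm across, 10 mm high, with an upright polished, slippery steel spindle 19 mm in diameter, tip 45 mm above the stand's underside, chamfered by 1.5 mm. The spindle is sprung: pressed from above it sinks 1 mm a newton, stops hard after 8 mm, and springs up again. A bore has 1.5 mm of play all round. Origin at the centre of the stand's underside, z up
- stand_yellow: The same stand with a yellow base, for the filled hub
- stand_blue: The same stand with a blue base, for the hollow hub
- tip_red (a point): Centre of the spindle's tip on the red stand (moves down with the spindle)
- tip_yellow (a point): Centre of the spindle's tip on the yellow stand
- tip_blue (a point): Centre of the spindle's tip on the blue stand
- seat_red: Black round cushion 62 mm across and 7 mm thick on the red base, round the foot of the spindle; origin at the centre of its underside. Its top face is 28 mm below the spindle's tip; it gives about 0.4 mm a newton (at most 5 mm), so a hub fully home rests on it 0.7 to 3 mm lower
- seat_yellow: The same on the yellow stand
- seat_blue: The same on the blue stand
- small_vase: Small loose clay vase 35 x 36 x 51 mm, a bystander; origin at the centre of its underside

How it is judged (in metres and radians):
At the end, for the whole second after the job is handed in: Each cushioned seat carries, steadily, the weight of its own hub alone: 5.4 to 9.5 N on the red stand (solid), 2.4 to 5.3 N on the yellow (filled), 0.8 to 2.8 N on the blue (hollow); so every hub is fully down its spindle (contact force between seat_red and anything else between 5.4 and 9.5 N and contact force between seat_yellow and anything else between 2.4 and 5.3 N and contact force between seat_blue and anything else between 0.8 and 2.8 N); the robot touches nothing.
It fails at once if a stand is pressed or struck with more than 25 N (contact force between any of stand_red, stand_yellow, stand_blue and anything else above 25 N).
It fails at once if the small vase is moved by more than 30 mm (distance of small_vase from where it was at the start of the episode above 0.03 m).
It also fails if it takes over 72 s, if anything falls off the work surface, if the arm or the gripper's body presses on something with over 40 N, if the wrist force passes 120 N, or if a joint passes its speed limit or range.

## Robot

A 7-joint arm with a two-finger parallel gripper is mounted at the origin on the work surface; the furniture and walls round the work are solid. World frame = base frame: x ahead of the robot, y to its left, z up, the work surface at z = 0. Lengths are in m, angles in degrees, forces in N, time in s.
With the tool pointing down it reaches from about 0.35 to 0.9 m from the base axis. Payload 8.1 kg.
Tool frame: the origin (TCP) lies at the very end of the fingers, on their centre line; the grasp point (between the pads) lies 19 mm behind it (arm.pinch_z is the distance from the TCP to the grasp point, in m); z points along the fingers, y is the line along which they close (so a half turn about z gives the same grasp; the last joint's range is limited). The gripper opens to 92 mm and grips with 3 to 60 N. Pads are 19 mm wide; open, the fingers measure 130 mm over their backs; the gripper's body (75 mm by 190 mm) begins 47 mm behind the grasp point.
Start: joints at [70.382, 24.895, 1.432, 90.138, -0.665, 64.973, -4.303], TCP at [0.148, -0.607, 0.227] pointing down, gripper open.
Joint ranges: [-149.89, 149.89], [-25.12, 119.58], [-72.63, 75.52], [4.76, 147.25], [-75.54, 255.54], [6.69, 114.76], [-157.13, 157.13]. Speed limits (degrees/s): [127.2, 127.2, 172.46, 172.46, 180, 180, 180].

## Interface

Orientations are given as [roll, pitch, yaw] about the fixed x, y, z axes, in that order (R = Rz(yaw) Ry(pitch) Rx(roll)).
In Python, from rig import status, optics, arm gives the robot as it stands. The module is installed in compiled form; this text tells all that it offers.
- The arm moves only by the tool carry_out, never from a script. Its argument "rows" is a list of rows, each an object with "fingers": the closure in counts, from 0 (fully open) to 255 (shut); "linear": the shift along the world's x, y, z in mm, a list of three; "turn": the turn about the world's z in rad. In form: [{"fingers": fingers, "linear": [dx, dy, dz], "turn": turn}, ...]. A call has 1 to 20 rows; each row shifts and turns the commanded pose from where the row before left it; what a row does not reach is not made up. A row lasts 1/12 s, in which the tool goes at most 41.7 mm and 7.16 degrees, less where a joint would pass 70% of its speed; a pose out of reach is approached as far as the arm can. A call is refused whole if a number of a shift passes 41.7 or a number of a turn 0.125, either way. A call with a gripper value outside its range is refused whole. The fingers move at their own pace and stop on an object; the grip force is fixed at half the most. Time passes only in rows, so rows that do not move let the fingers close. It gives the time, the measured TCP pose, the force, the opening and the grip force at its end, in the units of the state.
- status.sense(): the state, without advancing time (a new reading comes with each control period).
- optics.camera(name): name is "scene" or "top" or "wrist"; returns a dict with "pixels" (480x640x3 uint8, red, green, blue), "vertical_fov" (degrees; the focal length in pixels is half the picture's height over the tangent of half this angle, whatever the lens; pixels are square), "cx", "cy" (the principal point, pixels), "R" (3x3) and "t" (3): a world point X has camera coordinates R X + t. Camera axes: x right, y down, z forward; pixel columns grow to the right and rows downward; lengths in m; the calibration is good to about 2 mm. A picture is of the moment at which its call begins. There is no depth.
- arm.finish_job(): hands the job in; it is judged then, once.
The state is a dict: "t": time; "joint_positions": joint angles; "qvel": joint speeds; "joint_torque": joint torques, N m; "position": TCP position; "ee_rot": TCP orientation; "force": force on the tool from outside, world axes, zero at the start; "wrist_torque": the same for the moment, N m; "finger_gap": opening from 0.0 (shut) to 1.0 (fully open); "gripper_force": force on a finger pad.
Only numpy, scipy, OpenCV 4.12 (cv2) and the standard library are available. Lean on these libraries where they do the work, as an engineer would, in place of code of your own. Each camera call takes 0.05 s, during which the arm holds its last target. There are 200 camera calls.

## Working session

There is one attempt and no reset: what is moved stays moved. The work goes in short steps, Python scripts to look and compute and a tool call to move; the robot and the scene stay as the last step left them, time stands still between calls to the robot, and variables do not carry over. Pictures are saved under pics/ and viewed, at most 10 in all, crops included, and the job is handed in when it is done.

Besides the shell and the picture viewer there is one more tool, called after ">>>" by a JSON object that holds its "fn" and its "kwargs", one argument or row to a line. carry_out: Moves the arm, as the interface text tells. Its arguments: {"type":"object","properties":{"rows":{"type":"array"}},"required":["rows"]}

```bash
mkdir -p pics
python3 - <<'E'
from rig import status, optics, arm
import cv2,pickle
s=status.sense(); print({k:s[k] for k in('t','position','ee_rot','force','finger_gap')})
d={n:optics.camera(n) for n in('scene','top')}
pickle.dump(d,open('c.pkl','wb'))
for n in d: cv2.imwrite(f'pics/{n}0.png',d[n]['pixels'][:,:,::-1]); print(n,d[n]['t'],d[n]['R'].tolist() if hasattr(d[n]['R'],'tolist') else d[n]['R'],d[n]['vertical_fov'],d[n]['cx'],d[n]['cy'])
E
```

```text
{'t': 0.0, 'position': array([ 0.14827463, -0.60661868,  0.22594374]), 'ee_rot': array([-1.79909162e+02,  7.75274921e-03,  1.37374527e+01]), 'force': array([-0.46685751,  0.4667723 ,  0.74221093]), 'finger_gap': 0.9993233049070519}
scene [-0.46619466  0.15355043  0.98996002] [[0.6809731455300115, -0.7321243533806694, -0.016416645634789864], [-0.31363251467881703, -0.2713157560445206, -0.9099573650771952], [0.6617478528890011, 0.6248053230478486, -0.41437674583387274]] 44.629163943541705 327.58431988653217 230.2606982945108
top [-0.20678087  0.50989026  0.98839771] [[0.008342134354463342, -0.9995864557129258, 0.027519563035838544], [-0.9814652886402724, -0.01345391553485034, -0.19116715029274325], [0.19145834008650356, -0.02541475382632148, -0.9811716436481787]] 44.695202311762145 325.77709007359346 244.79170027605318
```

View pics/top0.png

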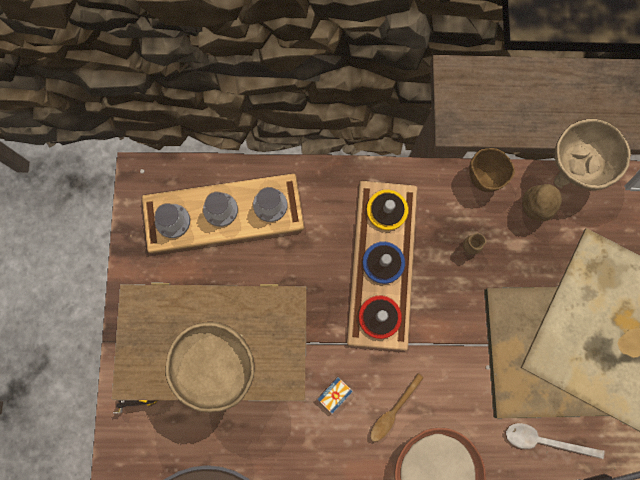

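View pics/scene0.png

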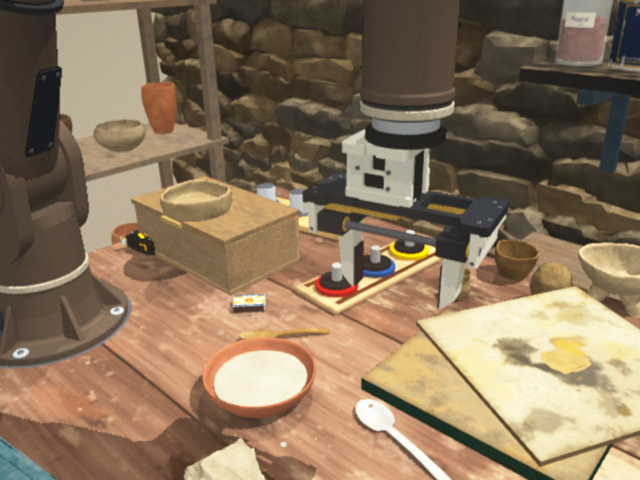

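```bash
cat > h.py <<'E'
import numpy as np,cv2
def cast(c,u,v,z):
    f=240/np.tan(np.radians(c['vertical_fov'])/2);R=np.array(c['R']);t=np.array(c['t'])
    d=R.T@np.array([(u-c['cx'])/f,(v-c['cy'])/f,1]);o=-R.T@t
    return o+d*(z-o[2])/d[2]
def proj(c,X):
    f=240/np.tan(np.radians(c['vertical_fov'])/2);p=np.array(c['R'])@np.array(X)+c['t']
    return p[:2]/p[2]*f+[c['cx'],c['cy']]
HUE={'red':[(0,6),(174,180)],'yellow':[(22,34)],'blue':[(100,125)]}
def rings(c,z=.022,amin=100):
    """centre of each coloured base, from its rim cast on the base's top plane"""
    h=cv2.cvtColor(c['pixels'],cv2.COLOR_RGB2HSV);out={}
    for n,rs in HUE.items():
        m=sum((cv2.inRange(h,(a,150,80),(b,255,255)) for a,b in rs))
        cs=[k for k in cv2.findContours(m,cv2.RETR_EXTERNAL,cv2.CHAIN_APPROX_NONE)[0]]
        for k in sorted(cs,key=cv2.contourArea)[::-1][:3]:
            hu=cv2.convexHull(k)
            if cv2.contourArea(hu)<amin: continue
            P=np.float32([cast(c,*p[0],z)[:2]*1000 for p in hu])
            (x,y),r=cv2.minEnclosingCircle(P); out.setdefault(n,[]).append((round(x,1),round(y,1),round(2*r,1)))
    return out
E
python3 - <<'E'
import pickle,cv2,numpy as np
from h import *
d=pickle.load(open('c.pkl','rb'));c=d['top']
print(rings(c));print(rings(d['scene']))
for u,v in((171,220),(220,209),(269,204)):print('hub',cast(c,u,v,.05).round(3))
for n,q in dict(b=[(142,195),(296,175),(303,229),(148,252)]).items():
    P=np.array([cast(c,*p,.016) for p in q]);print(n,P.round(3).tolist(),P.mean(0).round(4))
P=[cast(c,*p,.012) for p in((361,181),(417,186),(407,350),(347,345))];print(np.round(P,3).tolist())
print('vase',cast(c,475,243,.03).round(3))
s=d['scene']
for z in(.05,.1,.15):print(z,[cast(s,*p,z)[:2].round(3).tolist() for p in((134,200),(232,242),(298,210))],[cast(c,*p,z)[:2].round(3).tolist() for p in((118,402),(306,402),(306,286),(120,285))])
cv2.imwrite('pics/crop.png',cv2.resize(c['pixels'][160:360,130:430,::-1],None,fx=2.6,fy=2.6,interpolation=cv2.INTER_CUBIC))
E
```

```text
{'red': [(387.7, -300.3, 77.8)], 'yellow': [(586.7, -315.6, 77.4)]}
{'red': [(376.7, -303.2, 85.7)], 'yellow': [(579.4, -318.2, 88.4), (469.2, -686.9, 44.1)], 'blue': [(482.5, -319.9, 66.0)]}
hub [0.554 0.076 0.05 ]
hub [ 0.575 -0.01   0.05 ]
hub [ 0.586 -0.098  0.05 ]
b [[0.609, 0.141, 0.016], [0.653, -0.145, 0.016], [0.548, -0.16, 0.016], [0.501, 0.122, 0.016]] [ 0.5778 -0.0104  0.016 ]
[[0.644, -0.268, 0.012], [0.636, -0.374, 0.012], [0.329, -0.35, 0.012], [0.337, -0.242, 0.012]]
vase [ 0.524 -0.476  0.03 ]
0.05 [[0.326, 0.281], [0.334, -0.072], [0.533, -0.053]] [[0.239, 0.146], [0.241, -0.17], [0.438, -0.167], [0.436, 0.157]]
0.1 [[0.264, 0.159], [0.27, -0.158], [0.449, -0.141]] [[0.242, 0.13], [0.244, -0.17], [0.432, -0.167], [0.43, 0.141]]
0.15 [[0.201, 0.037], [0.207, -0.244], [0.366, -0.229]] [[0.246, 0.115], [0.248, -0.17], [0.426, -0.168], [0.424, 0.125]]
```

View pics/crop.png

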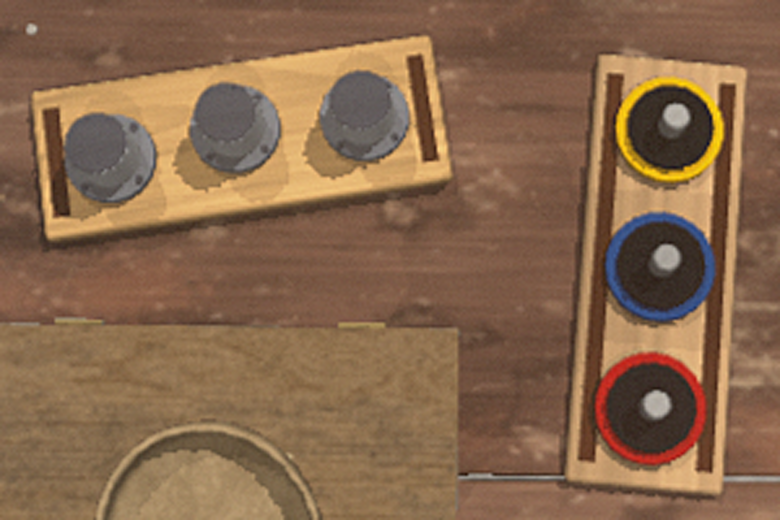

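The crop shows the three hub caps at about (95,143), (221,110), (358,99) and the stands yellow (670,130), blue (660,267), red (650,408), bottom to top. The stands measure 77–78 mm across and 200 mm between the outer two, as they should be. Next I look from near with the wrist camera.

>>> {"fn": "carry_out", "kwargs": {
  "rows": [
    {"fingers": 90,"linear": [28,25,2],"turn": -0.02},
    {"fingers": 90,"linear": [28,25,2],"turn": -0.02},
    {"fingers": 90,"linear": [28,25,2],"turn": -0.02},
    {"fingers": 90,"linear": [28,25,2],"turn": -0.02},
    {"fingers": 90,"linear": [28,25,2],"turn": -0.02},
    {"fingers": 90,"linear": [28,25,2],"turn": -0.02},
    {"fingers": 90,"linear": [28,25,2],"turn": -0.02},
    {"fingers": 90,"linear": [28,25,2],"turn": -0.02},
    {"fingers": 90,"linear": [28,25,2],"turn": -0.02},
    {"fingers": 90,"linear": [28,25,2],"turn": -0.02},
    {"fingers": 90,"linear": [28,25,2],"turn": -0.02},
    {"fingers": 90,"linear": [28,25,2],"turn": -0.02},
    {"fingers": 90,"linear": [0,0,0],"turn": 0},
    {"fingers": 90,"linear": [0,0,0],"turn": 0}
  ]
}}

```text
t: 1.27
position: [0.4862, -0.3045, 0.2503]
ee_rot: [-179.9, 0.0, 0.3]
force: [-0.9, -0.7, -0.0]
finger_gap: 0.646
gripper_force: 0.0
```

Run:
```python
from rig import status, optics
import pickle
from h import *
s=status.sense(); print({k:s[k] for k in('t','position','ee_rot','force','finger_gap')})
c=optics.camera('wrist');pickle.dump(c,open('w1.pkl','wb'));cv2.imwrite('pics/w1.png',c['pixels'][:,:,::-1])
print(rings(c)); print((-np.array(c['R']).T@c['t']).round(3),np.array(c['R']).round(2).tolist())
d=pickle.load(open('c.pkl','rb'))['top']
for a,b in(((95,143),(110,158)),((221,110),(235,130)),((358,99),(365,117))):
    print('hub',[cast(d,p[0]/2.6+130,p[1]/2.6+160,z)[:2].round(4) for p,z in((a,.0675),(b,.024))])
```

```text
{'t': 1.2667, 'position': array([ 0.48617365, -0.30453638,  0.25032904]), 'ee_rot': array([-1.79938198e+02,  2.66296593e-03,  2.86546790e-01]), 'force': array([-0.87452643, -0.66199746, -0.04871517]), 'finger_gap': 0.6457238280233396}
{'red': [(389.5, -299.8, 77.8)], 'yellow': [(586.4, -315.3, 77.2)], 'blue': [(487.7, -307.5, 76.7)]}
[ 0.552 -0.304  0.408] [[0.01, -1.0, -0.0], [-0.97, -0.01, 0.25], [-0.25, 0.0, -0.97]]
hub [array([0.5587, 0.0799]), array([0.5586, 0.0798])]
hub [array([ 0.5831, -0.0039]), array([ 0.5803, -0.007 ])]
hub [array([ 0.5923, -0.0967]), array([ 0.5912, -0.0987])]
```

View pics/w1.png

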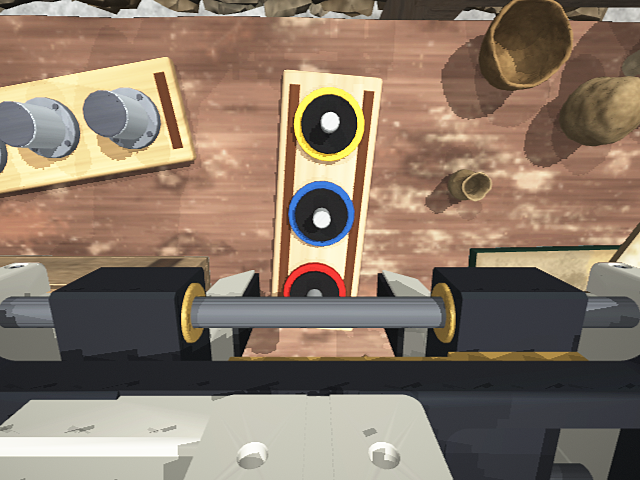

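The picture shows yellow at (329,123), blue at (321,214), red half hidden, and the vase at (472,186). The stand centres agree between the two cameras to about 1 mm. Now over the hubs.

>>> {"fn": "carry_out", "kwargs": {
  "rows": [
    {"fingers": 90,"linear": [4,37,0],"turn": 0},
    {"fingers": 90,"linear": [4,37,0],"turn": 0},
    {"fingers": 90,"linear": [4,37,0],"turn": 0},
    {"fingers": 90,"linear": [4,37,0],"turn": 0},
    {"fingers": 90,"linear": [4,37,0],"turn": 0},
    {"fingers": 90,"linear": [4,37,0],"turn": 0},
    {"fingers": 90,"linear": [4,37,0],"turn": 0},
    {"fingers": 90,"linear": [4,37,0],"turn": 0},
    {"fingers": 90,"linear": [0,0,0],"turn": 0},
    {"fingers": 90,"linear": [0,0,0],"turn": 0}
  ]
}}

```text
t: 2.15
position: [0.5161, -0.0103, 0.2506]
ee_rot: [180.0, 0.0, 0.1]
force: [0.7, -1.5, -0.1]
finger_gap: 0.649
gripper_force: 0.0
```

Run:
```python
from rig import status, optics
import pickle
from h import *
s=status.sense(); print({k:s[k] for k in('t','position','force')})
c=optics.camera('wrist');pickle.dump(c,open('w2.pkl','wb'))
r=[proj(c,p) for p in((.5587,.08,.05),(.5812,-.006,.05),(.592,-.098,.05))];print(r)
im=c['pixels'].copy()[:,:,::-1].copy()
g=[cv2.resize(im[int(v)-65:int(v)+65,int(u)-65:int(u)+65],(390,390),interpolation=cv2.INTER_CUBIC)[:, :260+130] for u,v in r]
x0=int(min(p[0] for p in r))-70;y0=int(min(p[1] for p in r))-70
cr=im[max(y0,0):max(y0,0)+200,max(x0,0):max(x0,0)+330];print(x0,y0)
cv2.imwrite('pics/w2.png',cv2.resize(cr,None,fx=2.4,fy=2.4,interpolation=cv2.INTER_CUBIC))
```

```text
{'t': 2.15, 'position': array([ 0.51607462, -0.01033761,  0.25061783]), 'force': array([ 0.67184929, -1.51599583, -0.11041812])}
[array([232.7685837 , 179.42213846]), array([313.99345454, 157.69524228]), array([402.9607368 , 147.13398413])]
162 77
```

View pics/w2.png

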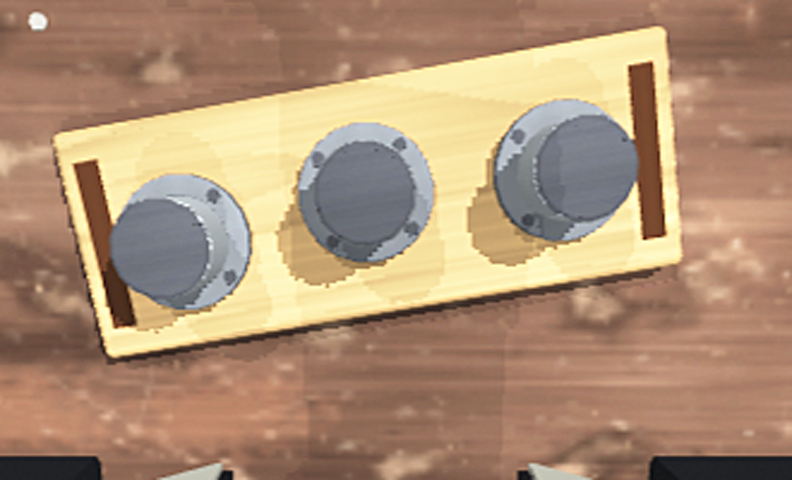

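The crop (offset (162,77), scale 2.4) shows the caps at (160,247), (364,191) and (588,168), with the foot flanges beneath them.

Run:
```python
import pickle
from h import *
c=pickle.load(open('w2.pkl','rb'))
h=cv2.cvtColor(c['pixels'],cv2.COLOR_RGB2HSV)
for a,fl in(((160,247),(181,242)),((364,191),(367,193)),((588,168),(566,170))):
    u,v=a[0]/2.4+162,a[1]/2.4+77
    ctr=h[int(v)-8:int(v)+8,int(u)-8:int(u)+8].reshape(-1,3).astype(float)
    lo=ctr.mean(0)-[12,25,22];hi=ctr.mean(0)+[12,25,22]
    m=cv2.inRange(h,lo,hi); mm=np.zeros_like(m);cv2.circle(mm,(int(u),int(v)),24,255,-1);m=cv2.morphologyEx(m&mm,cv2.MORPH_OPEN,np.ones((5,5)))
    k=max(cv2.findContours(m,0,1)[0],key=cv2.contourArea)
    P=np.float32([cast(c,*p[0],.0675)[:2]*1000 for p in cv2.convexHull(k)])
    (x,y),r=cv2.minEnclosingCircle(P)
    print(cast(c,u,v,.0675)[:2].round(4),(round(x,1),round(y,1),round(2*r,1)),'fl',cast(c,fl[0]/2.4+162,fl[1]/2.4+77,.026)[:2].round(4))
```

```text
[0.5593 0.0797] (559.0, 79.8, 43.5) fl [0.5589 0.0807]
[ 0.5823 -0.0059] (581.0, -4.4, 44.8) fl [ 0.5815 -0.0067]
[ 0.5916 -0.0977] (592.1, -96.5, 42.1) fl [ 0.5919 -0.0983]
```

>>> {"fn": "carry_out", "kwargs": {
  "rows": [
    {"fingers": 90,"linear": [33,2,0],"turn": 0},
    {"fingers": 90,"linear": [33,2,0],"turn": 0},
    {"fingers": 90,"linear": [0,0,-40],"turn": 0},
    {"fingers": 90,"linear": [0,0,-40],"turn": 0},
    {"fingers": 90,"linear": [0,0,-40],"turn": 0},
    {"fingers": 90,"linear": [0,0,-40],"turn": 0},
    {"fingers": 90,"linear": [0,0,-30],"turn": 0},
    {"fingers": 90,"linear": [0,0,-20],"turn": 0},
    {"fingers": 90,"linear": [0,0,-10],"turn": 0},
    {"fingers": 90,"linear": [0,0,0],"turn": 0},
    {"fingers": 90,"linear": [0,0,0],"turn": 0}
  ]
}}

```text
t: 3.12
position: [0.5827, -0.0088, 0.0312]
ee_rot: [180.0, -0.0, -0.1]
force: [0.6, -0.2, -0.6]
finger_gap: 0.652
gripper_force: 0.0
```

>>> {"fn": "carry_out", "kwargs": {
  "rows": [
    {"fingers": 90,"linear": [0,2,0],"turn": 0},
    {"fingers": 160,"linear": [0,0,0],"turn": 0},
    {"fingers": 255,"linear": [0,0,0],"turn": 0},
    {"fingers": 255,"linear": [0,0,0],"turn": 0},
    {"fingers": 255,"linear": [0,0,0],"turn": 0},
    {"fingers": 255,"linear": [0,0,0],"turn": 0},
    {"fingers": 255,"linear": [0,0,10],"turn": 0},
    {"fingers": 255,"linear": [0,0,20],"turn": 0},
    {"fingers": 255,"linear": [0,0,20],"turn": 0},
    {"fingers": 255,"linear": [0,0,0],"turn": 0},
    {"fingers": 255,"linear": [0,0,0],"turn": 0},
    {"fingers": 255,"linear": [0,0,0],"turn": 0},
    {"fingers": 255,"linear": [0,0,0],"turn": 0}
  ]
}}

```text
t: 4.2
position: [0.5812, -0.0053, 0.0793]
ee_rot: [180.0, 0.2, -0.0]
force: [-0.2, -0.6, -6.2]
finger_gap: 0.474
gripper_force: 30.0
```

```bash
cat > f.py <<'E'
from rig import status, optics
import numpy as np
F=[]
for i in range(6): optics.camera('wrist'); s=status.sense(); F.append(s['force'])
print(np.mean(F,0).round(2),np.std(F,0).round(2),s['position'].round(4),s['wrist_torque'],s['t'])
E
python3 f.py
```

```text
[ 0.37  0.07 -6.87] [0.49 0.42 0.26] [ 0.5822 -0.0051  0.0803] [-0.02450575 -0.05770384  0.05430223] 4.5
```

Weight 6.9 N, so the middle hub is the solid one and goes to red at (388, -300).

>>> {"fn": "carry_out", "kwargs": {
  "rows": [
    {"fingers": 255,"linear": [0,0,30],"turn": 0},
    {"fingers": 255,"linear": [-19,-29.5,7],"turn": 0},
    {"fingers": 255,"linear": [-19,-29.5,7],"turn": 0},
    {"fingers": 255,"linear": [-19,-29.5,7],"turn": 0},
    {"fingers": 255,"linear": [-19,-29.5,7],"turn": 0},
    {"fingers": 255,"linear": [-19,-29.5,7],"turn": 0},
    {"fingers": 255,"linear": [-19,-29.5,7],"turn": 0},
    {"fingers": 255,"linear": [-19,-29.5,0],"turn": 0},
    {"fingers": 255,"linear": [-19,-29.5,0],"turn": 0},
    {"fingers": 255,"linear": [-20,-29.5,0],"turn": 0},
    {"fingers": 255,"linear": [-20,-29.5,0],"turn": 0},
    {"fingers": 255,"linear": [0,0,0],"turn": 0},
    {"fingers": 255,"linear": [0,0,0],"turn": 0},
    {"fingers": 255,"linear": [0,0,-20],"turn": 0},
    {"fingers": 255,"linear": [0,0,-20],"turn": 0},
    {"fingers": 255,"linear": [0,0,-20],"turn": 0},
    {"fingers": 255,"linear": [0,0,0],"turn": 0},
    {"fingers": 255,"linear": [0,0,0],"turn": 0}
  ]
}}

```text
t: 6.0
position: [0.3904, -0.2989, 0.0923]
ee_rot: [-179.9, 0.1, 0.1]
force: [0.8, 0.4, -6.1]
finger_gap: 0.474
gripper_force: 30.0
```

```bash
python3 f.py
python3 - <<'E'
from rig import optics
import cv2
from h import *
for n in('scene','top'):
    c=optics.camera(n)
    u,v=proj(c,(.388,-.3,.07));u,v=int(u),int(v)
    cv2.imwrite(f'pics/{n}1.png',cv2.resize(c['pixels'][max(v-60,0):v+60,max(u-70,0):u+70,::-1],None,fx=2.8,fy=2.8))
E
python3 -c "
import cv2;cv2.imwrite('pics/st1.png',cv2.hconcat([cv2.imread('pics/scene1.png'),cv2.imread('pics/top1.png')]))"
```

```text
[-0.1  -0.23 -7.02] [0.56 0.55 0.59] [ 0.3911 -0.3004  0.0937] [ 0.01464194 -0.02525196  0.0020592 ] 6.3
```

View pics/st1.png

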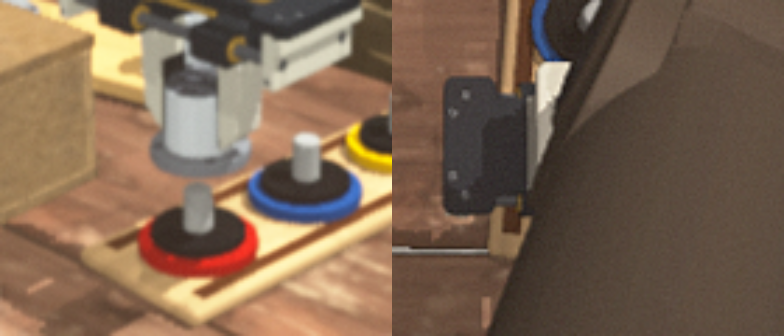

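The view shows the hub upright above the red spindle, with the foot about 20 mm above the tip. I shift 2 mm in -x and feel downward.

>>> {"fn": "carry_out", "kwargs": {
  "rows": [
    {"fingers": 255,"linear": [-2,0,-6],"turn": 0},
    {"fingers": 255,"linear": [0,0,-6],"turn": 0},
    {"fingers": 255,"linear": [0,0,-6],"turn": 0},
    {"fingers": 255,"linear": [0,0,-3],"turn": 0},
    {"fingers": 255,"linear": [0,0,-3],"turn": 0},
    {"fingers": 255,"linear": [0,0,-2],"turn": 0},
    {"fingers": 255,"linear": [0,0,0],"turn": 0},
    {"fingers": 255,"linear": [0,0,0],"turn": 0}
  ]
}}

```text
t: 7.07
position: [0.3884, -0.3001, 0.0666]
ee_rot: [-180.0, 0.0, -0.0]
force: [-0.1, -0.2, -7.9]
finger_gap: 0.472
gripper_force: 30.0
```

```bash
python3 f.py
```

```text
[ 0.17 -0.32 -6.81] [0.66 0.42 0.22] [ 0.3885 -0.3002  0.0669] [0.01006052 0.03052482 0.05074636] 7.3667
```

>>> {"fn": "carry_out", "kwargs": {
  "rows": [
    {"fingers": 255,"linear": [0,0,-4],"turn": 0},
    {"fingers": 255,"linear": [0,0,-4],"turn": 0},
    {"fingers": 255,"linear": [0,0,-4],"turn": 0},
    {"fingers": 255,"linear": [0,0,-4],"turn": 0},
    {"fingers": 255,"linear": [0,0,-4],"turn": 0},
    {"fingers": 255,"linear": [0,0,-2],"turn": 0},
    {"fingers": 255,"linear": [0,0,-1],"turn": 0},
    {"fingers": 255,"linear": [0,0,0],"turn": 0},
    {"fingers": 255,"linear": [0,0,0],"turn": 0}
  ]
}}

```text
t: 8.12
position: [0.3882, -0.3, 0.0437]
ee_rot: [-180.0, 0.0, -0.0]
force: [-1.3, 0.3, -4.7]
finger_gap: 0.474
gripper_force: 30.0
```

```bash
python3 f.py
```

```text
[-1.21  0.57 -5.02] [0.58 0.35 0.66] [ 0.3884 -0.3002  0.0439] [ 0.19190922  0.23244063 -0.01841171] 8.4167
```

>>> {"fn": "carry_out", "kwargs": {
  "rows": [
    {"fingers": 255,"linear": [0,0,-2],"turn": 0},
    {"fingers": 255,"linear": [0,0,0],"turn": 0},
    {"fingers": 90,"linear": [0,0,0],"turn": 0},
    {"fingers": 90,"linear": [0,0,0],"turn": 0},
    {"fingers": 90,"linear": [0,0,0],"turn": 0},
    {"fingers": 90,"linear": [0,0,0],"turn": 0},
    {"fingers": 90,"linear": [0,0,0],"turn": 0},
    {"fingers": 90,"linear": [0,0,8],"turn": 0},
    {"fingers": 90,"linear": [0,0,20],"turn": 0},
    {"fingers": 90,"linear": [0,0,30],"turn": 0},
    {"fingers": 90,"linear": [0,0,30],"turn": 0},
    {"fingers": 90,"linear": [0,0,10],"turn": 0},
    {"fingers": 90,"linear": [0,0,0],"turn": 0}
  ]
}}

```text
t: 9.5
position: [0.3901, -0.3012, 0.143]
ee_rot: [179.8, -0.3, -0.0]
force: [-0.2, -0.0, -0.6]
finger_gap: 0.647
gripper_force: 0.0
```

```bash
python3 f.py
```

```text
[-0.19  0.3  -0.09] [0.4  0.38 0.44] [ 0.3877 -0.2997  0.1386] [ 0.01922567 -0.02006384  0.0207508 ] 9.8
```

>>> {"fn": "carry_out", "kwargs": {
  "rows": [
    {"fingers": 90,"linear": [25.5,25,0],"turn": 0},
    {"fingers": 90,"linear": [25.5,25,0],"turn": 0},
    {"fingers": 90,"linear": [25.5,25,0],"turn": 0},
    {"fingers": 90,"linear": [25.5,25,0],"turn": 0},
    {"fingers": 90,"linear": [25.5,25,0],"turn": 0},
    {"fingers": 90,"linear": [25.5,25,0],"turn": 0},
    {"fingers": 90,"linear": [25.5,26,0],"turn": 0},
    {"fingers": 90,"linear": [25.5,26,0],"turn": 0},
    {"fingers": 90,"linear": [0,0,0],"turn": 0},
    {"fingers": 90,"linear": [0,0,-30],"turn": 0},
    {"fingers": 90,"linear": [0,0,-30],"turn": 0},
    {"fingers": 90,"linear": [0,0,0],"turn": 0},
    {"fingers": 90,"linear": [0,0,0],"turn": 0}
  ]
}}

```text
t: 10.88
position: [0.5905, -0.0981, 0.078]
ee_rot: [-180.0, 0.3, -0.0]
force: [-0.1, -0.1, 0.4]
finger_gap: 0.648
gripper_force: 0.0
```

```bash
python3 f.py
```

```text
[ 0.37 -0.04 -0.19] [0.6  0.46 0.52] [ 0.5933 -0.0984  0.0812] [ 0.04241536 -0.05323716 -0.00957096] 11.1833
```

>>> {"fn": "carry_out", "kwargs": {
  "rows": [
    {"fingers": 90,"linear": [-1,0,-30],"turn": 0},
    {"fingers": 90,"linear": [0,0,-15],"turn": 0},
    {"fingers": 90,"linear": [0,0,-5],"turn": 0},
    {"fingers": 90,"linear": [0,0,0],"turn": 0},
    {"fingers": 90,"linear": [0,0,0],"turn": 0},
    {"fingers": 160,"linear": [0,0,0],"turn": 0},
    {"fingers": 255,"linear": [0,0,0],"turn": 0},
    {"fingers": 255,"linear": [0,0,0],"turn": 0},
    {"fingers": 255,"linear": [0,0,0],"turn": 0},
    {"fingers": 255,"linear": [0,0,0],"turn": 0},
    {"fingers": 255,"linear": [0,0,10],"turn": 0},
    {"fingers": 255,"linear": [0,0,20],"turn": 0},
    {"fingers": 255,"linear": [0,0,20],"turn": 0},
    {"fingers": 255,"linear": [0,0,20],"turn": 0},
    {"fingers": 255,"linear": [0,0,0],"turn": 0},
    {"fingers": 255,"linear": [0,0,0],"turn": 0},
    {"fingers": 255,"linear": [0,0,0],"turn": 0}
  ]
}}

```text
t: 12.6
position: [0.5906, -0.0982, 0.099]
ee_rot: [180.0, 0.1, -0.0]
force: [-0.8, -1.3, -4.3]
finger_gap: 0.478
gripper_force: 30.0
```

```bash
python3 f.py
```

```text
[-0.24  0.1  -4.28] [0.58 0.38 0.61] [ 0.591  -0.0981  0.099 ] [-0.00471162  0.03608098 -0.00119651] 12.9
```

The lift reads 4.3 N, so this is the filled hub and it goes to yellow.

>>> {"fn": "carry_out", "kwargs": {
  "rows": [
    {"fingers": 255,"linear": [0,0,15],"turn": 0},
    {"fingers": 255,"linear": [-0.5,-36,0],"turn": 0},
    {"fingers": 255,"linear": [-1,-36,0],"turn": 0},
    {"fingers": 255,"linear": [-1,-36,0],"turn": 0},
    {"fingers": 255,"linear": [-1,-36,0],"turn": 0},
    {"fingers": 255,"linear": [-0.5,-36,0],"turn": 0},
    {"fingers": 255,"linear": [-0.5,-37,0],"turn": 0},
    {"fingers": 255,"linear": [0,0,0],"turn": 0},
    {"fingers": 255,"linear": [0,0,-20],"turn": 0},
    {"fingers": 255,"linear": [0,0,-15],"turn": 0},
    {"fingers": 255,"linear": [0,0,0],"turn": 0},
    {"fingers": 255,"linear": [0,0,0],"turn": 0}
  ]
}}

```text
t: 13.9
position: [0.5861, -0.3145, 0.0787]
ee_rot: [-179.9, 0.1, -0.0]
force: [-0.9, 0.2, -3.9]
finger_gap: 0.473
gripper_force: 30.0
```

```bash
python3 f.py
```

```text
[ 0.14  0.07 -3.67] [0.75 0.31 0.48] [ 0.5875 -0.3152  0.0807] [0.00588497 0.04915086 0.00079807] 14.2
```

>>> {"fn": "carry_out", "kwargs": {
  "rows": [
    {"fingers": 255,"linear": [-0.5,0,-5],"turn": 0},
    {"fingers": 255,"linear": [0,0,-3],"turn": 0},
    {"fingers": 255,"linear": [0,0,-3],"turn": 0},
    {"fingers": 255,"linear": [0,0,-3],"turn": 0},
    {"fingers": 255,"linear": [0,0,0],"turn": 0},
    {"fingers": 255,"linear": [0,0,0],"turn": 0}
  ]
}}

```text
t: 14.7
position: [0.5863, -0.3151, 0.0654]
ee_rot: [-180.0, 0.0, -0.0]
force: [0.2, -0.2, -3.8]
finger_gap: 0.476
gripper_force: 30.0
```

```bash
python3 f.py
```

```text
[-0.26  0.05 -4.12] [0.27 0.52 0.52] [ 0.5865 -0.3151  0.0659] [ 0.00328822 -0.01364139  0.00433266] 15.0
```

Entered with no load. Going home to TCP z of about 43, releasing and rising.

>>> {"fn": "carry_out", "kwargs": {
  "rows": [
    {"fingers": 255,"linear": [0,0,-4],"turn": 0},
    {"fingers": 255,"linear": [0,0,-4],"turn": 0},
    {"fingers": 255,"linear": [0,0,-4],"turn": 0},
    {"fingers": 255,"linear": [0,0,-4],"turn": 0},
    {"fingers": 255,"linear": [0,0,-4],"turn": 0},
    {"fingers": 255,"linear": [0,0,-2],"turn": 0},
    {"fingers": 255,"linear": [0,0,0],"turn": 0},
    {"fingers": 255,"linear": [0,0,0],"turn": 0}
  ]
}}

```text
t: 15.67
position: [0.5864, -0.3151, 0.0436]
ee_rot: [-180.0, 0.0, -0.0]
force: [0.3, -0.5, -3.6]
finger_gap: 0.474
gripper_force: 30.0
```

```bash
python3 f.py
```

```text
[-0.09  0.21 -3.67] [0.56 0.28 0.24] [ 0.5865 -0.3152  0.0439] [ 0.02481491  0.07615345 -0.01018208] 15.9667
```

>>> {"fn": "carry_out", "kwargs": {
  "rows": [
    {"fingers": 255,"linear": [0,0,-1.5],"turn": 0},
    {"fingers": 255,"linear": [0,0,0],"turn": 0},
    {"fingers": 90,"linear": [0,0,0],"turn": 0},
    {"fingers": 90,"linear": [0,0,0],"turn": 0},
    {"fingers": 90,"linear": [0,0,0],"turn": 0},
    {"fingers": 90,"linear": [0,0,0],"turn": 0},
    {"fingers": 90,"linear": [0,0,0],"turn": 0},
    {"fingers": 90,"linear": [0,0,8],"turn": 0},
    {"fingers": 90,"linear": [0,0,20],"turn": 0},
    {"fingers": 90,"linear": [0,0,30],"turn": 0},
    {"fingers": 90,"linear": [0,0,30],"turn": 0},
    {"fingers": 90,"linear": [0,0,0],"turn": 0}
  ]
}}

```text
t: 16.97
position: [0.5899, -0.3164, 0.1374]
ee_rot: [179.8, -0.5, -0.0]
force: [1.8, 0.0, 0.8]
finger_gap: 0.648
gripper_force: 0.0
```

>>> {"fn": "carry_out", "kwargs": {
  "rows": [
    {"fingers": 90,"linear": [-2.5,39.5,0],"turn": 0},
    {"fingers": 90,"linear": [-2.5,39.5,0],"turn": 0},
    {"fingers": 90,"linear": [-2.5,39.5,0],"turn": 0},
    {"fingers": 90,"linear": [-2.5,39.5,0],"turn": 0},
    {"fingers": 90,"linear": [-2.5,39.5,0],"turn": 0},
    {"fingers": 90,"linear": [-3,39.5,0],"turn": 0},
    {"fingers": 90,"linear": [-3,39.5,0],"turn": 0},
    {"fingers": 90,"linear": [-3,39.5,0],"turn": 0},
    {"fingers": 90,"linear": [-3,39.5,0],"turn": 0},
    {"fingers": 90,"linear": [-3,39.5,0],"turn": 0},
    {"fingers": 90,"linear": [0,0,0],"turn": 0},
    {"fingers": 90,"linear": [0,0,-30],"turn": 0},
    {"fingers": 90,"linear": [0,0,-20],"turn": 0},
    {"fingers": 90,"linear": [0,0,0],"turn": 0},
    {"fingers": 90,"linear": [0,0,0],"turn": 0}
  ]
}}

```text
t: 18.22
position: [0.5584, 0.0796, 0.0801]
ee_rot: [180.0, 0.1, -0.0]
force: [0.0, -0.1, 1.1]
finger_gap: 0.644
gripper_force: 0.0
```

```bash
python3 f.py
```

```text
[ 0.22  0.   -0.03] [0.27 0.53 0.42] [0.5597 0.0798 0.0814] [ 0.04596772  0.02378462 -0.07988705] 18.5167
```

>>> {"fn": "carry_out", "kwargs": {
  "rows": [
    {"fingers": 90,"linear": [-0.5,0,-30],"turn": 0},
    {"fingers": 90,"linear": [0,0,-15],"turn": 0},
    {"fingers": 90,"linear": [0,0,-5],"turn": 0},
    {"fingers": 90,"linear": [0,0,0],"turn": 0},
    {"fingers": 90,"linear": [0,0,0],"turn": 0},
    {"fingers": 160,"linear": [0,0,0],"turn": 0},
    {"fingers": 255,"linear": [0,0,0],"turn": 0},
    {"fingers": 255,"linear": [0,0,0],"turn": 0},
    {"fingers": 255,"linear": [0,0,0],"turn": 0},
    {"fingers": 255,"linear": [0,0,0],"turn": 0},
    {"fingers": 255,"linear": [0,0,10],"turn": 0},
    {"fingers": 255,"linear": [0,0,20],"turn": 0},
    {"fingers": 255,"linear": [0,0,30],"turn": 0},
    {"fingers": 255,"linear": [0,0,30],"turn": 0},
    {"fingers": 255,"linear": [0,0,0],"turn": 0},
    {"fingers": 255,"linear": [0,0,0],"turn": 0},
    {"fingers": 255,"linear": [0,0,0],"turn": 0}
  ]
}}

```text
t: 19.93
position: [0.558, 0.0796, 0.1202]
ee_rot: [180.0, 0.0, -0.0]
force: [-0.6, -0.1, -3.5]
finger_gap: 0.481
gripper_force: 30.0
```

```bash
python3 f.py
```

```text
[-0.29  0.08 -1.62] [0.51 0.3  0.41] [0.5579 0.0798 0.1194] [ 0.04906763 -0.04611598  0.00704805] 20.2333
```

The lift reads 1.6 N, so this is the hollow hub and it goes to blue.

>>> {"fn": "carry_out", "kwargs": {
  "rows": [
    {"fingers": 255,"linear": [-7,-38.5,0],"turn": 0},
    {"fingers": 255,"linear": [-7,-39,0],"turn": 0},
    {"fingers": 255,"linear": [-7,-38.5,0],"turn": 0},
    {"fingers": 255,"linear": [-7,-39,0],"turn": 0},
    {"fingers": 255,"linear": [-7,-38.5,0],"turn": 0},
    {"fingers": 255,"linear": [-7,-39,0],"turn": 0},
    {"fingers": 255,"linear": [-7,-38.5,0],"turn": 0},
    {"fingers": 255,"linear": [-7,-39,0],"turn": 0},
    {"fingers": 255,"linear": [-7,-38.5,0],"turn": 0},
    {"fingers": 255,"linear": [-8,-39,0],"turn": 0},
    {"fingers": 255,"linear": [0,0,0],"turn": 0},
    {"fingers": 255,"linear": [0,0,0],"turn": 0},
    {"fingers": 255,"linear": [0,0,-20],"turn": 0},
    {"fingers": 255,"linear": [0,0,-18],"turn": 0},
    {"fingers": 255,"linear": [0,0,0],"turn": 0},
    {"fingers": 255,"linear": [0,0,0],"turn": 0}
  ]
}}

```text
t: 21.57
position: [0.4872, -0.3058, 0.0815]
ee_rot: [-179.9, 0.1, 0.1]
force: [0.3, 0.1, -1.0]
finger_gap: 0.472
gripper_force: 30.0
```

```bash
python3 f.py
```

```text
[-0.15 -0.23 -1.82] [0.53 0.46 0.41] [ 0.488  -0.3077  0.0831] [ 0.06933251 -0.01353953 -0.06230394] 21.8667
```

>>> {"fn": "carry_out", "kwargs": {
  "rows": [
    {"fingers": 255,"linear": [-0.5,0,-5],"turn": 0},
    {"fingers": 255,"linear": [0,0,-4],"turn": 0},
    {"fingers": 255,"linear": [0,0,-3],"turn": 0},
    {"fingers": 255,"linear": [0,0,-3],"turn": 0},
    {"fingers": 255,"linear": [0,0,-2],"turn": 0},
    {"fingers": 255,"linear": [0,0,0],"turn": 0},
    {"fingers": 255,"linear": [0,0,0],"turn": 0}
  ]
}}

```text
t: 22.45
position: [0.4868, -0.3076, 0.065]
ee_rot: [-180.0, 0.0, -0.0]
force: [0.6, -0.5, -1.0]
finger_gap: 0.475
gripper_force: 30.0
```

```bash
python3 f.py
```

```text
[-0.21  0.1  -1.32] [0.37 0.37 0.62] [ 0.487  -0.3077  0.0654] [ 0.01578605 -0.00444488  0.04024303] 22.75
```

>>> {"fn": "carry_out", "kwargs": {
  "rows": [
    {"fingers": 255,"linear": [0,0,-4],"turn": 0},
    {"fingers": 255,"linear": [0,0,-4],"turn": 0},
    {"fingers": 255,"linear": [0,0,-4],"turn": 0},
    {"fingers": 255,"linear": [0,0,-4],"turn": 0},
    {"fingers": 255,"linear": [0,0,-4],"turn": 0},
    {"fingers": 255,"linear": [0,0,-2],"turn": 0},
    {"fingers": 255,"linear": [0,0,0],"turn": 0},
    {"fingers": 255,"linear": [0,0,0],"turn": 0}
  ]
}}

```text
t: 23.42
position: [0.4868, -0.3075, 0.0432]
ee_rot: [-180.0, 0.0, -0.0]
force: [-0.3, -0.8, -0.2]
finger_gap: 0.474
gripper_force: 30.0
```

```bash
python3 f.py
```

```text
[-1.01  0.55 -0.18] [0.2  0.65 0.6 ] [ 0.4869 -0.3076  0.0434] [0.17977715 0.16592234 0.00524295] 23.7167
```

>>> {"fn": "carry_out", "kwargs": {
  "rows": [
    {"fingers": 90,"linear": [0,0,0],"turn": 0},
    {"fingers": 90,"linear": [0,0,0],"turn": 0},
    {"fingers": 90,"linear": [0,0,0],"turn": 0},
    {"fingers": 90,"linear": [0,0,0],"turn": 0},
    {"fingers": 90,"linear": [0,0,0],"turn": 0},
    {"fingers": 90,"linear": [0,0,8],"turn": 0},
    {"fingers": 90,"linear": [0,0,20],"turn": 0},
    {"fingers": 90,"linear": [0,0,30],"turn": 0},
    {"fingers": 90,"linear": [0,0,40],"turn": 0},
    {"fingers": 90,"linear": [0,0,40],"turn": 0},
    {"fingers": 90,"linear": [0,0,40],"turn": 0},
    {"fingers": 90,"linear": [0,0,40],"turn": 0},
    {"fingers": 90,"linear": [0,0,0],"turn": 0},
    {"fingers": 90,"linear": [0,0,0],"turn": 0}
  ]
}}

```text
t: 24.88
position: [0.4882, -0.3082, 0.2646]
ee_rot: [179.8, -0.3, -0.0]
force: [-0.4, 0.5, -1.4]
finger_gap: 0.648
gripper_force: 0.0
```

Run:
```python
from rig import optics
import cv2
from h import *
c=optics.camera('scene');w=optics.camera('wrist')
u,v=map(int,proj(c,(.487,-.308,.06)))
a=cv2.resize(c['pixels'][v-75:v+75,u-100:u+100],(400,300))
print(u,v,[proj(c,p).round().tolist() for p in((.388,-.3,.0785),(.487,-.308,.0785),(.587,-.315,.0785))])
b=cv2.resize(w['pixels'][:300,:],(400,188));b=cv2.copyMakeBorder(b,0,112,0,0,cv2.BORDER_CONSTANT)
cv2.imwrite('pics/end.png',cv2.hconcat([a,b])[:,:,::-1])
```

```text
375 246 [[337.0, 254.0], [376.0, 237.0], [410.0, 222.0]]
```

View pics/end.png

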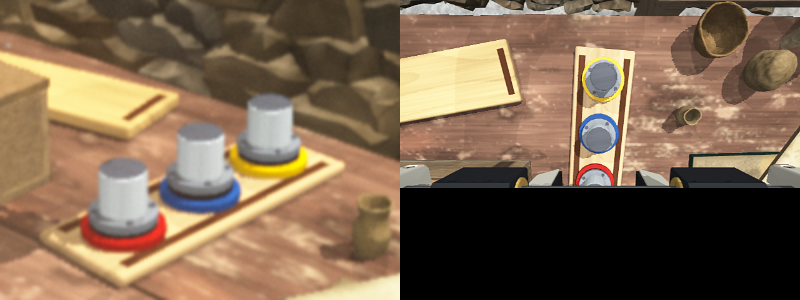

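The final view shows all three hubs upright and home on their stands, with cap tops at (122,166), (201,130) and (271,100) in the left crop, within 2 px of where they should project. The vase is still standing at the right.

```bash
python3 -c "
from rig import arm;print(arm.finish_job())"
```

```text
the job is handed in; nothing more can be done
None
```

The job is handed in at about 25 s on the robot's clock: the solid hub (6.9 N) is on red, the filled one (about 4 N) on yellow and the hollow one (1.6 N) on blue, all seated and released, and the vase was not touched; the hand-in call gave no verdict.

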